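Dispense one metal disc and slide it into the bay

ROBOT

A 6-joint arm with a two-finger parallel gripper is mounted at the origin on the work surface. World frame = base frame: x ahead of the robot, y to its left, z up, the work surface at z = 0. Lengths are in m, angles in rad, forces in N, time in s.
With the tool pointing down it reaches from about 0.375 to 0.825 m from the base axis. Payload 5.5 kg.
Tool frame: the origin (TCP) lies at the very end of the fingers, on their centre line; the grasp point (between the pads) lies 19 mm behind it (ctrl.pinch_z is the z of the grasp point in the tool frame, in m); z points along the fingers, y is the direction in which the jaws open and shut (so a half turn about z gives the same grasp; the last joint's range is limited). The gripper opens to 85 mm and grips with 20 to 120 N. Pads are 22 mm wide; open, the fingers measure 114 mm over their backs; the gripper's body (76 mm by 85 mm) begins 54 mm behind the grasp point. The pads swing forward as they close: fully open they stand 13 mm farther back than shut.
Start: joints at [1.158, 0.314, -0.047, 1.21, 0, 1.571], TCP at [0.241, 0.55, 0.203] pointing down, gripper open.
Joint ranges: [-2.67, 2.67], [-0.69, 1.73], [-1.03, 1.25], [-2.08, 2.16], [-1.42, 1.45], [-3.14, 3.14]. Speed limits (rad/s): [2.39, 2.39, 3.01, 3.14, 3.14, 3.14].

INTERFACE

Orientations are given as a 3x3 rotation matrix whose columns are the frame's x, y, z axes.
In Python, from plant import ctrl gives the robot as it stands. The module is installed in compiled form; this text tells all that it offers.
- The arm moves only by the tool play_rows, never from a script. Its argument "motion" is one flat list of numbers, 6 for each row, row after row: the shift along the world's x, y, z in cm, then the turn, a rotation vector about the world's x, y, z in degrees. In form: [x, y, z, rx, ry, rz, x, y, z, rx, ry, rz, ...]. A call has 1 to 20 rows; each row shifts and turns the commanded pose from where the row before left it; what a row does not reach is not made up. A row lasts 1/10 s, in which the tool goes at most 50 mm and 8.59 degrees, less where a joint would pass 70% of its speed; a pose out of reach is approached as far as the arm can. A call is refused whole if a number of a shift passes 5 or a number of a turn 8.59, either way. A call with a gripper value outside its range is refused whole. "hand" is the gripper command: -1 is fully open, 1 is shut, values between are in proportion, set as the call begins (left out, the last holds). The fingers move at their own pace and stop on an object; "grip_force" is the grip in N (left out, the last holds). Time passes only in rows, so rows that do not move let the fingers close. It gives the time, the measured TCP pose, the force and the opening at its end, in the units of the state.
- ctrl.read_state(): the state, without advancing time (a new reading comes with each control period).
- ctrl.get_image(name): name is "scene" or "top"; returns a dict with "pixels" (420x560x3 uint8, blue, green, red), "range_z" (420x560 float32, m along the optical axis (not along the pixel's ray), 0 where there is no reading), "mtx" (3x3 intrinsics, pixels), "xyz" and "rotation" of the camera in the world. Camera axes: x right, y down, z forward; pixel columns grow to the right and rows downward; lengths in m; the calibration is good to about 2 mm. A picture is of the moment at which its call begins.
- ctrl.finish_job(): hands the job in, once; it reports no verdict.
Trained networks look in the newest picture that a camera, given by its name, has taken for a name from the list of things; names that differ only in an ending like _2 or _b are one class to them, and where a whole thing is asked for, a point or a joint stands for the part that bears it (a point fixed in the world has none). Each returns a list of dicts, best first, with "score" (0 to 1); they miss things now and then, are a little off and sometimes report something else, mostly with a low value. They report only what shows in the picture. A call takes as long as a camera call. They do not tell look-alikes from the thing itself.
- ctrl.outline_of(camera, thing): "mask" (420x560 bool, what is visible of it) and "box" ([centre column, centre row, width, height] in pixels, round what is visible of it).
The state is a dict: "clock": time; "joint_positions": joint angles; "qvel": joint speeds; "effort": joint torques, N m; "ee_pos": TCP position; "tcp_rot": TCP orientation; "contact_force": force on the tool from outside, world axes, zero at the start; "wrist_torque": the same for the moment, N m; "opening": finger opening in m.
Only numpy, scipy, OpenCV 4.12 (cv2) and the standard library are available. Lean on these libraries where they do the work, as an engineer would, in place of code of your own. Each camera call takes 0.05 s, during which the arm holds its last target.

TASK

Press the plunger of the disc dispenser fully down once so that a single metal disc comes out on the bench, and let the plunger come back up. Then gently push that disc across the bench with the fingertips, without gripping or lifting it, until it lies wholly inside the three-walled collecting bay. Leave the other discs in the magazine and do not disturb the things standing around.

Things in the scene. Friction and masses are not known exactly. Their poses are not given: they have to be found in the camera images.
- dispenser: Fixed disc dispenser, 48 mm wide (x; 72 mm over its 3 mm thick feet), from y = -23 to +105 mm. Origin on the bench under the axis of the clear square magazine (46 x 46 mm outside, 41 mm high) that holds a stack of three metal discs; z up. Behind it (y = +23 to +105 mm) a grey channel 26 mm high with the plunger on top. The bottom disc comes out through the front slot, towards -y.
- plunger (a joint): Plunger travel in m: 0 fully up, 0.020 fully down (end stop). Straight down, returned by a spring: about 4 N to start, 6 N at the bottom, and up to 5 N more while the disc is driven. It moves a flat steel pusher 3.8 times as far, so the disc is out only when the plunger is right down; each full press ejects one more disc. The pusher draws back as the plunger rises.
- plunger_top (a point): Centre of the top face of the plunger's round black cap, 32 mm across; 63 mm above the bench when up, 66 mm from the dispenser's origin along its +y. It goes down with the plunger.
- exit (a point): Point on the bench in front of the magazine's slot, 74 mm from the dispenser's origin along its -y, about where the centre of the ejected disc comes to lie (up to some 15 mm farther if the plunger is pressed fast).
- disc0_center (a point): Centre (half-way up) of the lowest disc of the stack, the one that comes out: plain aluminium, 36 mm across, 10 mm thick, about 30 g, lying flat. Its centre is 5 mm above the bench.
- disc1_center (a point): Centre of the second disc of the stack, same size; it must stay in the magazine.
- disc2_center (a point): Centre of the third (top) disc, same size; it must stay in the magazine.
- bay: Collecting bay fixed to the bench: three dark steel walls 14 mm high, 4 mm thick, floor level with the bench (no sill). Origin on the bench in the middle; inside 56 mm deep (x from -28 to +28 mm) and 80 mm wide (y from -40 to +40 mm). The open side (mouth) at x = -28 mm faces its -x, roughly towards the place where the disc comes out; back wall at x = +28 mm.
- bay_mouth (a point): Middle of the open side of the bay, on the bench.
- bottle: Loose amber bottle with a white cap, 48 mm across, 130 mm high, a bystander; origin at the centre of its underside.
- jar: Loose white jar with a black lid, 60 mm across, 65 mm high, a bystander; origin at the centre of its underside.
- cast: Loose round plaster cast with a toothed arch on top, 58 mm across, 24 mm high, a bystander; origin at the centre of its underside.
- screwdriver: Loose screwdriver lying on the bench, 180 mm long, handle to its -x, a bystander; origin on its underside.
Not all that is in view belongs to the job. Several things look just like the bay: the one meant starts farthest to the robot's right.

How it is judged:
On the way, in this order (a step that is already met when the one before it is completed fails the run):
1. the plunger is pressed fully down (value of joint plunger above 0.0165 m), for 0.05 s.
2. the plunger is up again, the lowest disc is out on the bench and the others are in the magazine (value of joint plunger below 0.004 m and y of disc0_center in the frame of dispenser below -0.05 m and y of each of disc1_center, disc2_center in the frame of dispenser above -0.01 m), for 0.1 s.
At the end, for the whole second after the job is handed in: The ejected disc lies flat and at rest on the bench wholly inside the bay (no more than about 1 mm past the mouth line), the plunger is up (within 4 mm), the other two discs are still in the magazine (x of disc0_center in the frame of bay between -0.011 and 0.014 m and y of disc0_center in the frame of bay between -0.025 and 0.025 m and height (world z) of disc0_center below 0.008 m and angle between disc0_center's own z axis and vertical below 0.15 rad and linear speed of disc0 below 0.01 m/s and value of joint plunger below 0.004 m and y of each of disc1_center, disc2_center in the frame of dispenser above -0.01 m); the robot touches nothing.
It fails at once if the ejected disc is lifted off the bench (centre above 13 mm) (height (world z) of disc0_center above 0.013 m).
It fails at once if a second disc leaves the magazine (y of any of disc1_center, disc2_center in the frame of dispenser below -0.02 m or height (world z) of any of disc1_center, disc2_center above 0.045 m).
It fails at once if the bottle, jar, plaster cast or screwdriver is disturbed (moved more than 20 mm) (distance of any of bottle, jar, cast, screwdriver from where it was at the start of the episode above 0.02 m).
It fails at once if the ejected disc is gripped or crushed between fingers and wall (over 15 N) (contact force between the fingers and disc0 above 15 N).
It also fails if it takes over 54 s, if anything falls off the work surface, if the arm or the gripper's body presses on something with over 40 N, if the wrist force passes 120 N, or if a joint passes its speed limit or range.

## Working session

There is one attempt and no reset: what is moved stays moved. The work goes in short steps, Python scripts to look and compute and a tool call to move; the robot and the scene stay as the last step left them, time stands still between calls to the robot, and variables do not carry over. Pictures are saved under pics/ and viewed, and the job is handed in when it is done.

Besides the shell and the picture viewer there is one more tool, called after ">>>" as name(argument=value, ...) on one line, values as JSON. play_rows: Moves the arm, as the interface text tells. Its arguments: {"type":"object","properties":{"motion":{"type":"array"},"hand":{"type":"number"},"grip_force":{"type":"number"}},"required":["motion"]}

```bash
mkdir -p pics; cat > h.py <<'E'
import numpy as np, cv2
from plant import ctrl
def pts(im,mask=None):
    z=im["range_z"]; K=np.array(im["mtx"]); v,u=np.indices(z.shape)
    p=np.stack([(u-K[0,2])/K[0,0]*z,(v-K[1,2])/K[1,1]*z,z],-1)
    w=p@np.array(im["rotation"]).T+np.array(im["xyz"])
    return w
def px(im,P):
    K=np.array(im["mtx"]); c=(np.array(P)-np.array(im["xyz"]))@np.array(im["rotation"]); q=c@K.T
    return q[...,:2]/q[...,2:]
E
python3 - <<'E'
from h import *
s=ctrl.read_state(); print({k:np.round(v,3).tolist() for k,v in s.items()})
for n in ("top","scene"):
    im=ctrl.get_image(n); cv2.imwrite(f"pics/{n}0.png",im["pixels"])
    print(n,np.round(im["xyz"],3),np.round(im["rotation"],3).tolist(),np.round(im["mtx"],1).tolist())
    w=pts(im)
    for t in ("dispenser","plunger","bay","bottle","jar","cast","screwdriver"):
        for d in ctrl.outline_of(n,t):
            m=d["mask"]&(im["range_z"]>0)
            if m.sum(): print(t,round(d["score"],2),np.round(d["box"]),np.round(np.median(w[m],0),3),np.round(w[m].min(0),3),np.round(w[m].max(0),3))
E
```

```text
{'clock': 0.0, 'joint_positions': [1.158, 0.314, -0.048, 1.21, -0.0, 1.571], 'qvel': [0.0, -0.001, 0.001, -0.0, -0.001, -0.0], 'effort': [0.0, -53.959, 33.975, 0.019, -0.0, 0.0], 'ee_pos': [0.24, 0.549, 0.203], 'tcp_rot': [[-0.916, 0.401, -0.001], [0.401, 0.916, -0.002], [-0.0, -0.002, -1.0]], 'contact_force': [0.007, -0.513, 0.285], 'wrist_torque': [-0.021, 0.011, 0.013], 'opening': 0.085}
top [0.286 0.122 1.098] [[0.005, -0.976, 0.218], [-1.0, -0.006, -0.003], [0.004, -0.218, -0.976]] [[506.6, 0.0, 274.8], [0.0, 506.6, 210.2], [0.0, 0.0, 1.0]]
dispenser 0.93 [247. 219.  56.  32.] [0.508 0.197 0.025] [ 0.48   0.121 -0.006] [0.553 0.249 0.068]
plunger 0.64 [232. 210.  17.  14.] [0.516 0.209 0.062] [0.501 0.194 0.022] [0.538 0.227 0.068]
plunger 0.46 [296. 162.  43.  28.] [0.646 0.072 0.001] [ 0.61   0.026 -0.005] [0.681 0.119 0.019]
bay 0.74 [106. 184.  40.  32.] [0.59  0.498 0.001] [ 0.552  0.449 -0.007] [0.631 0.549 0.018]
bay 0.7 [175. 205.  43.  34.] [0.547 0.346 0.001] [ 0.51   0.296 -0.006] [0.582 0.394 0.018]
bay 0.66 [298. 162.  38.  31.] [0.647 0.072 0.001] [ 0.61   0.027 -0
[... 1146 characters left out ...]
0.541 0.016]
bay 0.6 [295. 286.  52.  37.] [0.646 0.071 0.   ] [ 0.603  0.024 -0.005] [0.682 0.121 0.016]
bay 0.6 [291. 187.  30.  18.] [0.372 0.164 0.   ] [ 0.328  0.117 -0.006] [0.416 0.214 0.017]
bottle 0.68 [142. 318.  32.  54.] [ 0.665 -0.226  0.076] [ 0.565 -0.257 -0.003] [ 0.676 -0.204  0.133]
jar 0.88 [139. 263.  32.  43.] [ 0.515 -0.213  0.052] [ 0.411 -0.244 -0.003] [ 0.53  -0.184  0.068]
cast 0.92 [396. 264.  30.  28.] [0.68  0.277 0.015] [ 0.638  0.251 -0.005] [0.705 0.318 0.027]
screwdriver 0.75 [349. 169.  24.  49.] [0.403 0.312 0.021] [ 0.272  0.296 -0.005] [0.438 0.341 0.028]
screwdriver 0.64 [295. 284.  49.  32.] [0.646 0.072 0.   ] [ 0.61   0.024 -0.005] [0.683 0.122 0.016]
```

```bash
python3 - <<'E'
import cv2
a=cv2.imread("pics/top0.png");cv2.imwrite("pics/top0c.png",cv2.resize(a[120:330,80:380],(800,560),interpolation=cv2.INTER_CUBIC))
E
```

```text
(no output)
```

View pics/top0.png

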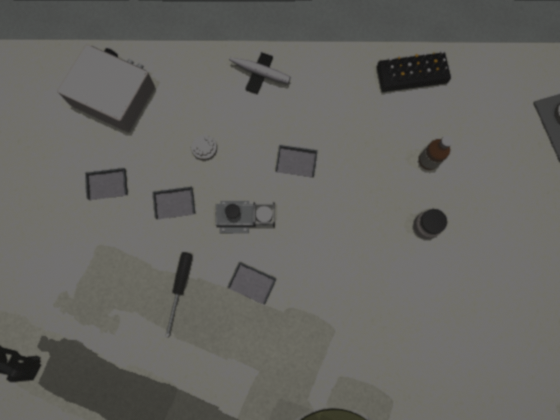

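View pics/scene0.png

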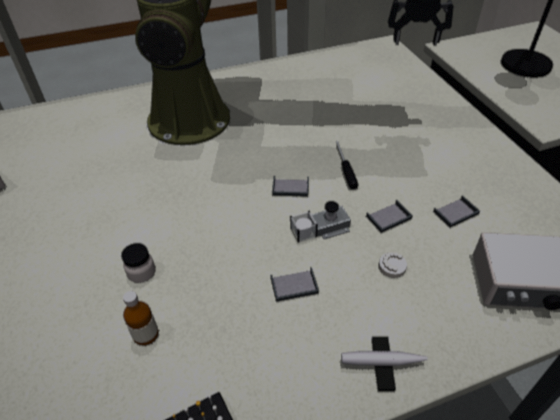

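```bash
sleep 1; ls pics
```

```text
scene0.png
top0.png
top0c.png
```

View pics/top0c.png

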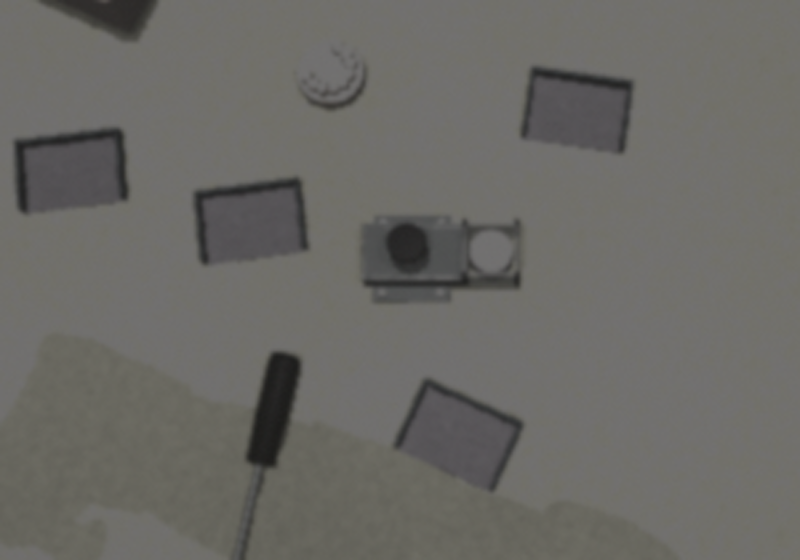

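Top view: the plunger cap is at px (232,211), with the magazine to its right at (264,214), so the disc comes out towards world −y. Four look-alike bays are visible. The one farthest to the robot's right (lowest y) is at px (297,162), with its back wall at far x and its mouth facing the robot.

```bash
cat > m.py <<'E'
from h import *
def rect(P):
    (c,s,a)=cv2.minAreaRect((P*1000).astype(np.float32)); return np.round(c,1),np.round(s,1),round(a,1)
for n in ("top","scene"):
    im=ctrl.get_image(n); w=pts(im)
    print(n)
    for d in ctrl.outline_of(n,"bay"):
        m=d["mask"]&(im["range_z"]>0); q=w[m]; 
        if abs(np.median(q[:,1])-0.072)<.02: print("bay",rect(q[:,:2]), "wall med", np.round(np.median(q[q[:,2]>.009],0),4), (q[:,2]>.009).sum())
    reg=(w[...,0]>.46)&(w[...,0]<.58)&(w[...,1]>.1)&(w[...,1]<.27)
    c=w[reg&(w[...,2]>.055)]; print("cap",len(c),np.round(c.mean(0),4),rect(c[:,:2]),np.round(np.percentile(c[:,2],[5,50,95]),4))
    for lo,hi in((.018,.032),(.036,.046)):
        c=w[reg&(w[...,2]>lo)&(w[...,2]<hi)]; print("z",lo,len(c),np.round(c.mean(0),4),rect(c[:,:2]))
    d=ctrl.outline_of(n,"dispenser")
    if d: m=d[0]["mask"]; q=w[m&(im["range_z"]>0)&(w[...,2]>.012)];print("disp",rect(q[:,:2]))
    for t in("disc0_center","plunger_top"):
        for d in ctrl.outline_of(n,t):
            m=d["mask"]&(im["range_z"]>0); print(t,round(d["score"],2),np.round(d["box"]),np.round(w[m].mean(0),4))
E
python3 m.py
```

```text
top
bay (array([647.7,  72.3]), array([90.2, 69.2]), 82.6) wall med [0.666  0.0685 0.0134] 168
cap 178 [0.5162 0.2091 0.0624] (array([516.2, 208.9]), array([30.4, 30. ]), 2.9) [0.0592 0.0623 0.066 ]
z 0.018 882 [0.5145 0.1891 0.026 ] (array([516.1, 184.6]), array([128.4,  48.4]), 89.4)
z 0.036 151 [0.518  0.1436 0.0396] (array([517.8, 143.2]), array([46.8, 45.2]), 0.7)
disp (array([516.1, 184.9]), array([127.7,  48.4]), 89.4)
plunger_top 0.59 [233. 212.  17.  18.] [0.5157 0.2092 0.0613]
scene
bay (array([646.3,  73.3]), array([92.8, 64.2]), 80.9) wall med [0.6699 0.0676 0.0124] 202
cap 141 [0.5198 0.2073 0.061 ] (array([518.5, 208.2]), array([30.9, 32.4]), 38.6) [0.0562 0.0614 0.0642]
z 0.018 794 [0.5221 0.1822 0.0256] (array([517.5, 182.9]), array([130. ,  51.5]), 89.4)
z 0.036 165 [0.5187 0.1468 0.0387] (array([517.8, 165.4]), array([48.7, 94. ]), 1.0)
disp (array([517.5, 182.9]), array([130. ,  51.5]), 89.4)
plunger_top 0.54 [334. 208.  12.  17.] [0.5199 0.2073 0.058 ]
plunger_top 0.21 [145. 320.  30.  53.] [ 0.6632 -0.2262  0.0712]
```

>>> play_rows(motion=[1.98,-2.43,-0.57,0,0,1.69,1.98,-2.43,-0.57,0,0,1.69,1.98,-2.43,-0.57,0,0,1.69,1.98,-2.43,-0.57,0,0,1.69,1.98,-2.43,-0.57,0,0,1.69,1.98,-2.43,-0.57,0,0,1.69,1.98,-2.43,-0.57,0,0,1.69,1.98,-2.43,-0.57,0,0,1.69,1.98,-2.43,-0.57,0,0,1.69,1.98,-2.43,-0.57,0,0,1.69,1.98,-2.43,-0.57,0,0,1.69,1.98,-2.43,-0.57,0,0,1.69,1.98,-2.43,-0.57,0,0,1.69,1.98,-2.43,-0.57,0,0,1.69,0,0,0,0,0,0,0,0,0,0,0,0,0,0,0,0,0,0], hand=1, grip_force=20)

```text
clock: 3.0
ee_pos: [0.5175, 0.2099, 0.1238]
tcp_rot: [[-1.0, -0.0, -0.0], [-0.0, 1.0, 0.0], [0.0, 0.0, -1.0]]
contact_force: [-0.4, 0.5, 0.5]
opening: -0.0004
```

>>> play_rows(motion=[0,-0.1,-1.4,0,0,0,0,0,-1.4,0,0,0,0,0,-1.4,0,0,0,0,0,-1.2,0,0,0,0,0,-0.4,0,0,0,0,0,-0.4,0,0,0,0,0,-0.4,0,0,0,0,0,-0.4,0,0,0])

```text
clock: 3.8
ee_pos: [0.5183, 0.2087, 0.0538]
tcp_rot: [[-1.0, -0.0, 0.001], [-0.0, 1.0, 0.0], [-0.001, 0.0, -1.0]]
contact_force: [0.6, 0.4, -0.2]
opening: 0.0005
```

```bash
python3 - <<'E'
from h import *
s=ctrl.read_state(); print(s["contact_force"],s["ee_pos"])
im=ctrl.get_image("scene"); cv2.imwrite("pics/s1.png",cv2.resize(im["pixels"][100:310,200:480],(800,600),interpolation=cv2.INTER_CUBIC))
im=ctrl.get_image("top")
s=ctrl.read_state(); print(s["contact_force"],s["ee_pos"],s["clock"])
E
```

```text
[ 0.59254536  0.35224167 -0.23849967] [0.51833002 0.2086515  0.05383714]
[ 0.18018928  0.38878573 -0.32301598] [0.51772062 0.20831822 0.05328717] 3.9
```

View pics/s1.png

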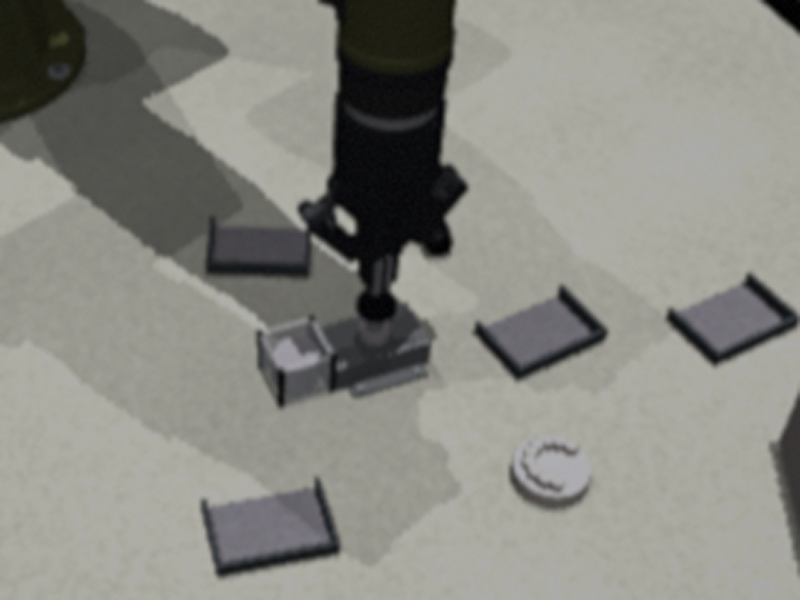

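The fingers sit at crop px (378,290), right over the cap, but the force is still near zero. I'll carry on slowly.

>>> play_rows(motion=[0,0,-0.3,0,0,0,0,0,-0.2,0,0,0])

```text
clock: 4.1
ee_pos: [0.5181, 0.2084, 0.0486]
tcp_rot: [[-1.0, -0.0, 0.0], [-0.0, 1.0, 0.0], [-0.0, 0.0, -1.0]]
contact_force: [-0.1, -0.1, -0.4]
opening: -0.0001
```

```bash
python3 - <<'E'
from h import *
im=ctrl.get_image("top"); cv2.imwrite("pics/t2.png",cv2.resize(im["pixels"][150:270,180:340],(800,600),interpolation=cv2.INTER_CUBIC))
im=ctrl.get_image("scene"); cv2.imwrite("pics/s2.png",cv2.resize(im["pixels"][170:270,270:390],(720,600),interpolation=cv2.INTER_CUBIC))
w=pts(im); p=im["pixels"]
for v in range(190,232,2): print(v,[tuple(np.round(w[v,u]*1000).astype(int).tolist()) for u in (328,332,336)])
s=ctrl.read_state(); print(s["contact_force"],s["ee_pos"],s["clock"],s["effort"])
E
```

```text
190 [(530, 191, 126), (530, 201, 123), (528, 211, 118)]
192 [(529, 192, 119), (533, 200, 120), (528, 211, 112)]
194 [(525, 195, 109), (530, 201, 112), (530, 211, 108)]
196 [(525, 195, 103), (526, 204, 100), (529, 212, 100)]
198 [(528, 194, 100), (530, 202, 99), (531, 211, 97)]
200 [(527, 195, 93), (530, 203, 93), (531, 211, 91)]
202 [(526, 195, 86), (530, 203, 87), (457, 252, 1)]
204 [(512, 203, 63), (530, 203, 80), (516, 220, 61)]
206 [(514, 202, 60), (522, 208, 66), (523, 217, 62)]
208 [(522, 198, 63), (525, 206, 63), (529, 214, 64)]
210 [(526, 197, 61), (530, 204, 62), (530, 214, 58)]
212 [(529, 196, 57), (532, 204, 57), (507, 227, 25)]
214 [(516, 202, 36), (522, 209, 40), (514, 224, 26)]
216 [(519, 201, 33), (522, 210, 32), (518, 222, 24)]
218 [(525, 199, 33), (528, 207, 33), (525, 219, 25)]
220 [(524, 199, 26), (530, 206, 29), (531, 216, 26)]
222 [(530, 197, 26), (533, 205, 26), (535, 214, 24)]
224 [(536, 194, 27), (536, 204, 23), (541, 211, 25)]
226 [(542, 192, 27), (540, 202, 22), (540, 213, 17)]
228 [(542, 192, 20), (542, 202, 17), (539, 213, 9)]
230 [(540, 193, 12), (542, 202, 10), (543, 211, 8)]
[-0.93710533 -0.241922   -0.4537544 ] [0.51775362 0.20828167 0.04835542] 4.2 [ 2.53434984e-03 -5.14830709e+01  2.96079701e+01 -1.11598629e-01
  9.87126805e-05  6.84687711e-05]
```

View pics/s2.png

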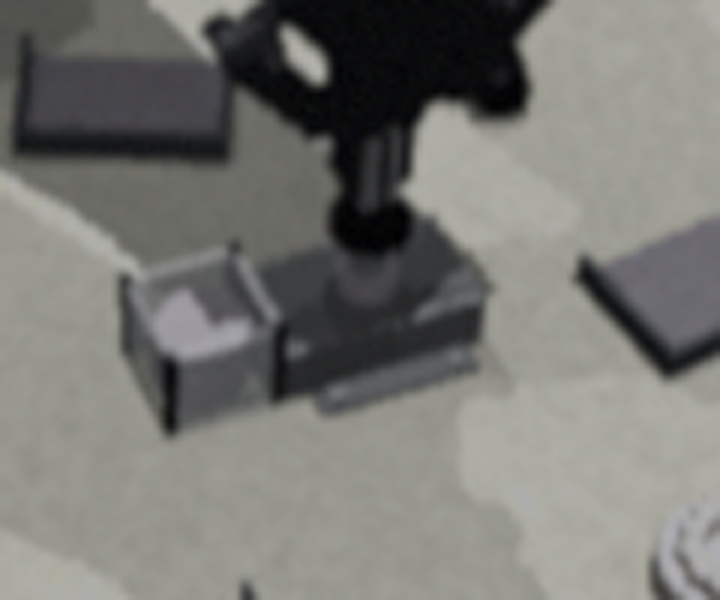

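The depth shows the cap still at 63 mm, with the visible fingertips just above it. The true tips are therefore higher than the reported TCP, so I'll continue in small steps and watch the force.

>>> play_rows(motion=[0,0,-0.3,0,0,0,0,0,-0.2,0,0,0])

```text
clock: 4.4
ee_pos: [0.5179, 0.2084, 0.0434]
tcp_rot: [[-1.0, -0.0, 0.0], [-0.0, 1.0, 0.0], [-0.0, 0.0, -1.0]]
contact_force: [-0.2, -0.1, 0.3]
opening: -0.0003
```

```bash
python3 - <<'E'
from h import *
im=ctrl.get_image("scene")
w=pts(im); p=im["pixels"]
for v in range(198,218,1): print(v,[tuple(np.round(w[v,u]*1000).astype(int).tolist()) for u in (326,329,332,335)])
s=ctrl.read_state(); print(s["contact_force"],s["ee_pos"],s["clock"],s["opening"])
im=ctrl.get_image("top"); cv2.imwrite("pics/t2.png",cv2.resize(im["pixels"][150:270,180:340],(800,600),interpolation=cv2.INTER_CUBIC))
E
```

```text
198 [(522, 192, 95), (525, 197, 96), (530, 202, 99), (532, 208, 98)]
199 [(523, 192, 93), (526, 197, 94), (531, 202, 97), (531, 209, 94)]
200 [(520, 193, 87), (524, 198, 89), (529, 203, 91), (531, 209, 92)]
201 [(523, 192, 87), (525, 198, 86), (531, 202, 91), (530, 210, 87)]
202 [(523, 192, 84), (526, 198, 85), (530, 203, 87), (527, 212, 81)]
203 [(506, 201, 62), (526, 198, 82), (531, 203, 85), (529, 211, 80)]
204 [(507, 200, 60), (529, 197, 82), (530, 203, 80), (530, 210, 78)]
205 [(511, 199, 61), (523, 200, 73), (530, 204, 77), (530, 211, 75)]
206 [(516, 196, 64), (525, 199, 72), (532, 203, 76), (522, 215, 63)]
207 [(517, 196, 62), (521, 201, 63), (523, 208, 63), (525, 214, 63)]
208 [(520, 194, 62), (523, 200, 63), (525, 207, 62), (528, 212, 63)]
209 [(522, 194, 61), (524, 200, 61), (527, 206, 61), (530, 211, 62)]
210 [(522, 194, 58), (530, 197, 65), (530, 205, 61), (531, 211, 60)]
211 [(522, 194, 55), (529, 198, 60), (531, 204, 60), (534, 210, 60)]
212 [(501, 205, 27), (526, 199, 54), (533, 203, 59), (531, 211, 54)]
213 [(509, 201, 33), (519, 203, 42), (530, 205, 52), (516, 220, 33)]
214 [(1187, -137, 823), (522, 202, 42), (525, 208, 43), (520, 218, 34)]
215 [(516, 197, 35), (521, 203, 37), (523, 209, 37), (522, 217, 33)]
216 [(520, 196, 36), (518, 204, 31), (523, 209, 34), (526, 215, 35)]
217 [(518, 197, 30), (523, 202, 33), (523, 210, 30), (528, 214, 33)]
[ 0.34947151 -0.82403128 -0.03641724] [0.5176503  0.20829245 0.04307135] 4.45 4.7722538624215516e-05
```

View pics/t2.png

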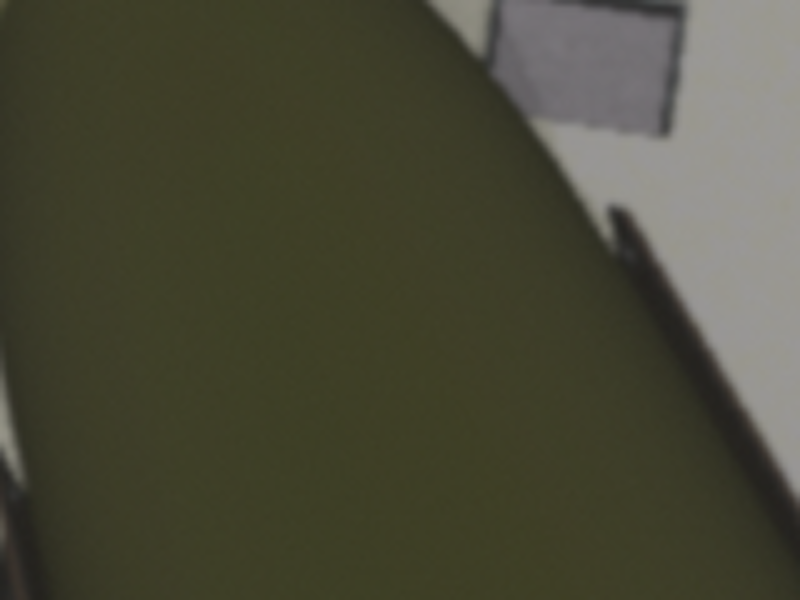

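>>> play_rows(motion=[0,0,-0.3,0,0,0,0,0,-0.2,0,0,0])

```text
clock: 4.7
ee_pos: [0.5179, 0.2084, 0.0384]
tcp_rot: [[-1.0, -0.0, 0.0], [-0.0, 1.0, 0.0], [-0.0, 0.0, -1.0]]
contact_force: [0.3, 0.7, 0.1]
opening: 0.0001
```

```bash
cat > q.py <<'E'
from h import *
im=ctrl.get_image("scene")
w=pts(im)
for v in range(200,218,1): print(v,[tuple(np.round(w[v,u]*1000).astype(int).tolist()) for u in (329,332,335)])
s=ctrl.read_state(); print(s["contact_force"],s["ee_pos"],s["clock"],s["opening"])
E
python3 q.py
```

```text
200 [(527, 197, 92), (529, 203, 92), (530, 210, 90)]
201 [(526, 197, 88), (526, 205, 85), (527, 211, 84)]
202 [(526, 198, 85), (530, 203, 87), (528, 211, 82)]
203 [(526, 198, 81), (530, 203, 84), (527, 212, 77)]
204 [(527, 197, 80), (528, 204, 78), (529, 211, 77)]
205 [(524, 199, 74), (530, 203, 77), (530, 210, 75)]
206 [(525, 199, 72), (528, 204, 72), (531, 210, 73)]
207 [(525, 199, 68), (531, 203, 72), (525, 214, 63)]
208 [(521, 201, 60), (526, 206, 63), (528, 213, 63)]
209 [(523, 200, 60), (528, 205, 62), (530, 211, 63)]
210 [(524, 200, 57), (531, 204, 63), (531, 211, 60)]
211 [(527, 199, 58), (534, 203, 63), (533, 210, 59)]
212 [(529, 198, 57), (532, 204, 57), (532, 211, 54)]
213 [(519, 203, 41), (531, 205, 53), (518, 219, 35)]
214 [(521, 202, 42), (520, 210, 37), (520, 218, 34)]
215 [(519, 204, 35), (523, 209, 38), (523, 216, 35)]
216 [(519, 204, 32), (523, 209, 34), (523, 217, 31)]
217 [(522, 202, 33), (524, 209, 31), (527, 215, 32)]
[-0.78540794  0.6883576   0.38206405] [0.51762794 0.20829182 0.03805563] 4.75 0.00016475053580501819
```

>>> play_rows(motion=[0,0,-0.3,0,0,0,0,0,-0.2,0,0,0])

```text
clock: 4.95
ee_pos: [0.5181, 0.2085, 0.0338]
tcp_rot: [[-1.0, -0.0, 0.0], [-0.0, 1.0, 0.0], [-0.0, 0.0, -1.0]]
contact_force: [-2.0, 0.3, 6.4]
opening: 0.0001
```

```bash
python3 q.py; python3 - <<'E'
from h import *
print(ctrl.pinch_z)
im=ctrl.get_image("scene")
cv2.imwrite("pics/s3.png",cv2.resize(im["pixels"][150:250,270:390],(720,600),interpolation=cv2.INTER_CUBIC))
print(px(im,[[.518,.208,.033],[.529,.208,.033],[.518,.208,.063]]))
E
```

```text
200 [(526, 198, 91), (529, 203, 92), (530, 210, 90)]
201 [(526, 198, 88), (530, 203, 90), (530, 210, 88)]
202 [(523, 199, 82), (529, 204, 85), (531, 210, 85)]
203 [(525, 198, 81), (531, 203, 85), (528, 211, 79)]
204 [(527, 197, 80), (532, 202, 82), (528, 211, 76)]
205 [(527, 198, 77), (530, 203, 77), (530, 211, 75)]
206 [(525, 199, 71), (531, 203, 75), (531, 210, 73)]
207 [(527, 198, 70), (530, 204, 71), (528, 212, 67)]
208 [(526, 199, 66), (530, 204, 68), (528, 212, 63)]
209 [(526, 199, 63), (530, 204, 65), (527, 213, 58)]
210 [(528, 198, 62), (529, 205, 61), (530, 212, 59)]
211 [(528, 198, 59), (532, 204, 61), (532, 211, 58)]
212 [(529, 198, 57), (533, 203, 58), (535, 210, 58)]
213 [(528, 199, 52), (532, 204, 54), (516, 220, 33)]
214 [(518, 204, 37), (521, 210, 38), (519, 218, 33)]
215 [(519, 204, 35), (523, 209, 37), (523, 216, 35)]
216 [(519, 204, 32), (521, 210, 32), (525, 215, 34)]
217 [(525, 201, 35), (525, 209, 33), (527, 215, 33)]
[-0.62058353  0.26650113  2.94198722] [0.51806745 0.20848133 0.03364781] 5.0 -0.00011543892396722607
-0.0187
[[330.55807053 214.90221225]
 [332.58953463 218.26667903]
 [331.29152835 205.4586943 ]]
```

View pics/s3.png

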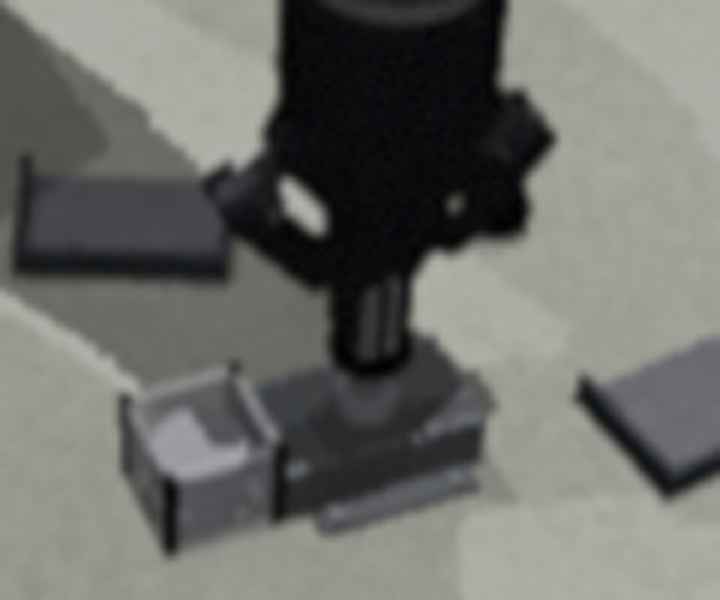

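Contact: Fz is about 6 N at a reported TCP z of 34 mm, with the cap at 62 mm. The reported TCP therefore lies about 28 mm beyond the real fingertips. Now I'll press the full stroke.

>>> play_rows(motion=[0,0,-0.2,0,0,0,0,0,-0.2,0,0,0,0,0,-0.2,0,0,0,0,0,-0.2,0,0,0,0,0,-0.2,0,0,0,0,0,-0.2,0,0,0,0,0,-0.2,0,0,0,0,0,-0.2,0,0,0,0,0,-0.2,0,0,0])

```text
clock: 5.95
ee_pos: [0.5181, 0.2085, 0.0162]
tcp_rot: [[-1.0, -0.0, 0.001], [-0.0, 1.0, 0.0], [-0.001, 0.0, -1.0]]
contact_force: [-2.1, -1.0, 7.5]
opening: -0.0
```

>>> play_rows(motion=[0,0,-0.2,0,0,0,0,0,-0.1,0,0,0,0,0,0,0,0,0])

```text
clock: 6.25
ee_pos: [0.5182, 0.2085, 0.015]
tcp_rot: [[-1.0, -0.0, 0.001], [-0.0, 1.0, 0.001], [-0.001, 0.001, -1.0]]
contact_force: [-8.0, -3.1, 22.8]
opening: -0.0003
```

```bash
python3 q.py; python3 - <<'E'
from h import *
im=ctrl.get_image("scene")
cv2.imwrite("pics/s4.png",cv2.resize(im["pixels"][170:270,260:380],(720,600),interpolation=cv2.INTER_CUBIC))
E
```

```text
200 [(531, 195, 97), (531, 202, 94), (529, 210, 89)]
201 [(532, 194, 95), (530, 203, 89), (532, 209, 90)]
202 [(532, 195, 92), (532, 202, 89), (529, 210, 83)]
203 [(531, 195, 87), (532, 202, 86), (528, 211, 78)]
204 [(533, 195, 87), (531, 203, 81), (531, 210, 79)]
205 [(530, 196, 80), (529, 204, 77), (530, 210, 75)]
206 [(527, 198, 73), (531, 203, 76), (531, 210, 73)]
207 [(528, 198, 72), (531, 203, 72), (532, 210, 71)]
208 [(524, 200, 64), (529, 205, 66), (530, 211, 65)]
209 [(528, 198, 65), (529, 205, 63), (531, 211, 63)]
210 [(527, 199, 61), (532, 203, 64), (530, 211, 59)]
211 [(526, 199, 57), (530, 205, 58), (529, 212, 54)]
212 [(523, 201, 50), (530, 205, 55), (528, 213, 51)]
213 [(524, 201, 48), (532, 204, 54), (530, 212, 49)]
214 [(527, 199, 48), (529, 206, 47), (528, 214, 43)]
215 [(528, 199, 46), (531, 205, 47), (529, 213, 42)]
216 [(528, 199, 42), (531, 205, 43), (532, 212, 42)]
217 [(531, 198, 42), (530, 206, 38), (529, 214, 35)]
[-7.27835041 -2.84793792 23.02023013] [0.5181622  0.20854584 0.01496065] 6.3 4.61513917894637e-05
```

View pics/s4.png

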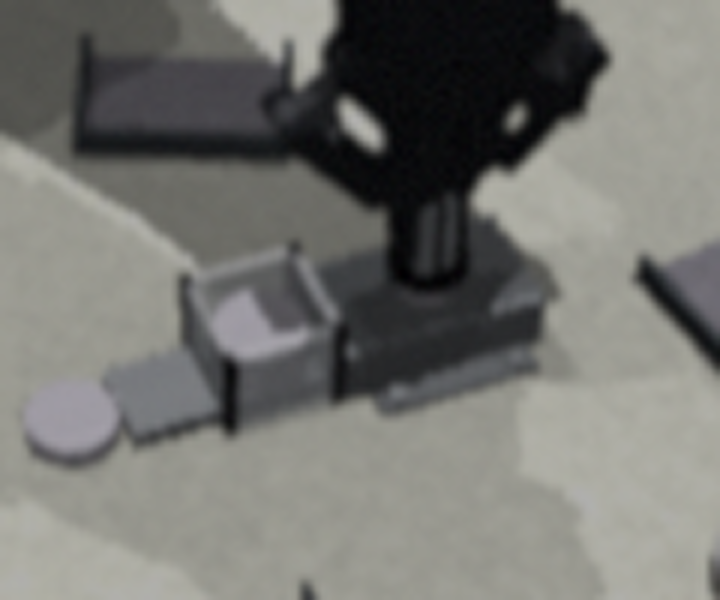

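The plunger is at its end stop (23 N, stiff). The disc is out at crop px (70,418), with the pusher plate behind it. Releasing the plunger straight up.

>>> play_rows(motion=[0,0,0.4,0,0,0,0,0,0.5,0,0,0,0,0,0.5,0,0,0,0,0,0.5,0,0,0,0,0,0.5,0,0,0,0,0,2,0,0,0,0,0,2,0,0,0,0,0,2,0,0,0,0,0,2,0,0,0,-2,-2,1,0,0,0,-2,-2,0,0,0,0,-2,-2,0,0,0,0,-2,-2,0,0,0,0,0,-2,0,0,0,0,0,-2,0,0,0,0,0,-2,0,0,0,0,0,0,0,0,0,0])

```text
clock: 8.05
ee_pos: [0.4374, 0.0668, 0.1265]
tcp_rot: [[-1.0, 0.002, -0.001], [0.002, 1.0, -0.001], [0.001, -0.001, -1.0]]
contact_force: [0.0, -0.4, 0.0]
opening: 0.0002
```

>>> play_rows(motion=[0,0,0,0,0,0,0,0,0,0,0,0,0,0,0,0,0,0], hand=0.5)

```text
clock: 8.35
ee_pos: [0.4379, 0.0691, 0.1265]
tcp_rot: [[-1.0, -0.001, -0.0], [-0.001, 1.0, 0.0], [0.0, 0.0, -1.0]]
contact_force: [-0.8, -0.3, 0.2]
opening: 0.0211
```

```bash
python3 - <<'E'
from h import *
for n in ("scene","top"):
    im=ctrl.get_image(n); w=pts(im)
    cv2.imwrite(f"pics/{n}5.png",cv2.resize(im["pixels"][150:330,180:420],(800,600),interpolation=cv2.INTER_CUBIC))
    for t in("disc0_center","bay"):
        for d in ctrl.outline_of(n,t):
            m=d["mask"]&(im["range_z"]>0); print(n,t,round(d["score"],2),np.round(d["box"]),np.round(w[m].mean(0),4),np.round(w[m].min(0),3),np.round(w[m].max(0),3))
    c=(w[...,0]>.47)&(w[...,0]<.6)&(w[...,1]>.02)&(w[...,1]<.112)&(w[...,2]>.006)&(w[...,2]<.016)
    P=(w[c][:,:2]*1000).astype(np.float32); print(len(P),cv2.minEnclosingCircle(P),P.mean(0))
    c=(w[...,0]>.49)&(w[...,0]<.55)&(w[...,1]>.18)&(w[...,1]<.23)&(w[...,2]>.055)&(w[...,2]<.07)
    print("cap z",np.median(w[c][:,2]),c.sum())
    # fingers
    c=(w[...,0]>.38)&(w[...,0]<.5)&(w[...,1]>.0)&(w[...,1]<.14)&(w[...,2]>.03)&(w[...,2]<.18)
    print("finger",c.sum(),np.round(w[c].min(0),3),np.round(w[c].max(0),3))
E
```

```text
scene disc0_center 0.49 [271. 241.  18.  14.] [0.521  0.0666 0.0078] [ 0.499  0.05  -0.002] [0.538 0.085 0.013]
scene bay 0.87 [457. 211.  48.  27.] [0.5905 0.4962 0.003 ] [ 0.555  0.447 -0.006] [0.625 0.543 0.016]
scene bay 0.8 [296. 287.  50.  32.] [0.6478 0.0722 0.0024] [ 0.611  0.024 -0.005] [0.683 0.118 0.017]
scene bay 0.74 [289. 186.  36.  20.] [0.3722 0.1654 0.0025] [ 0.331  0.116 -0.006] [0.416 0.215 0.017]
scene bay 0.64 [390. 216.  46.  30.] [0.5486 0.3443 0.0028] [ 0.51   0.295 -0.006] [0.585 0.389 0.017]
163 ((518.857421875, 68.21492767333984), 18.922378540039062) [519.24634  67.00183]
cap z 0.06128249288032139 139
finger 169 [0.427 0.042 0.031] [0.5   0.139 0.18 ]
top bay 0.98 [254. 284.  49.  45.] [0.3711 0.1687 0.0017] [ 0.327  0.118 -0.007] [0.413 0.217 0.019]
top bay 0.74 [175. 205.  42.  32.] [0.5473 0.3451 0.0022] [ 0.51   0.296 -0.007] [0.581 0.393 0.019]
0 ((0.0, 0.0), 0.0) [nan nan]
cap z 0.06227550981842889 179
finger 28 [0.494 0.121 0.031] [0.5   0.14  0.043]<stdin>:9: RuntimeWarning: Mean of empty slice.
  ret = um.true_divide(
```

View pics/scene5.png

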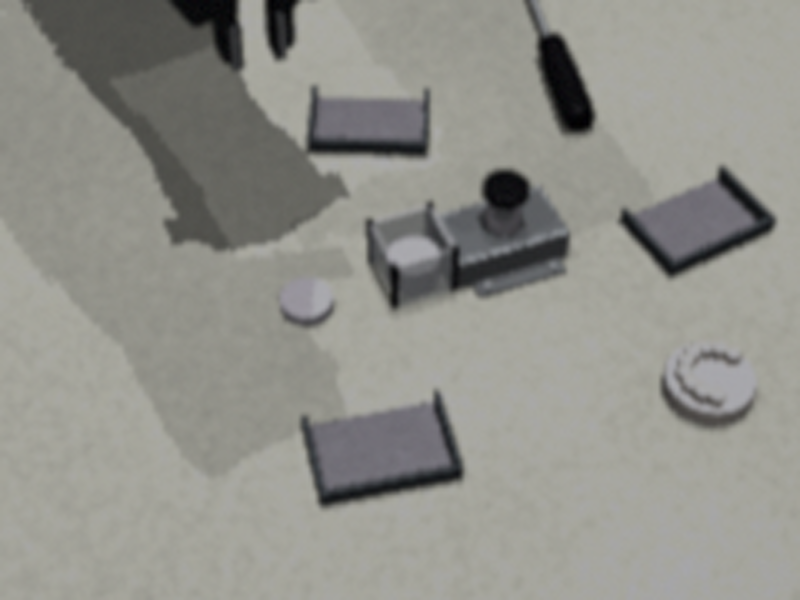

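View pics/top5.png

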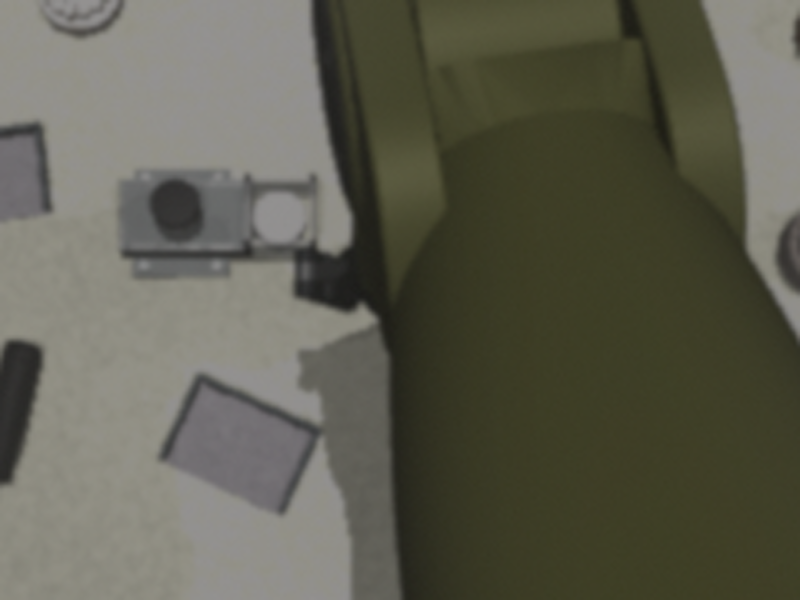

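The disc is out at (0.519, 0.068), scene crop px (306,300). The plunger is up with its cap at 62 mm, and the magazine still holds its discs. I'll measure the open gripper's shape for clearance past the magazine.

```bash
python3 - <<'E'
from h import *
im=ctrl.get_image("scene"); w=pts(im); s=ctrl.read_state(); T=np.array(s["ee_pos"])
r=(w-T)*1000
m=(im["range_z"]>0)&(np.abs(r[...,0])<60)&(np.abs(r[...,1])<75)&(r[...,2]>0)&(r[...,2]<180)&(w[...,2]>.07)
q=r[m]
for z in range(10,170,8):
    k=q[(q[:,2]>=z)&(q[:,2]<z+8)]
    if len(k): print(z,len(k),"y",np.round(np.percentile(k[:,1],[1,99])),"x",np.round(np.percentile(k[:,0],[2,50,98])))
cv2.imwrite("pics/s6.png",cv2.resize(im["pixels"][90:190,180:340],(800,500),interpolation=cv2.INTER_CUBIC))
E
```

```text
18 1 y [-19. -19.] x [5. 5. 5.]
26 18 y [-21.  19.] x [-5. 10. 14.]
34 45 y [-26.  20.] x [-9.  9. 14.]
42 55 y [-27.  21.] x [-6.  8. 15.]
50 53 y [-27.  20.] x [-7.  9. 14.]
58 46 y [-26.  21.] x [-8.  9. 14.]
66 62 y [-42.  33.] x [-5. 11. 15.]
74 137 y [-46.  41.] x [-8. 12. 15.]
82 127 y [-48.  44.] x [-9. 11. 15.]
90 123 y [-53.  48.] x [-10.  13.  20.]
98 130 y [-58.  53.] x [-8. 13. 20.]
106 142 y [-62.  57.] x [ 4. 13. 20.]
114 200 y [-67.  60.] x [ 1. 12. 20.]
122 273 y [-66.  60.] x [-10.  10.  22.]
130 193 y [-51.  44.] x [-4. 12. 21.]
138 85 y [-44.  38.] x [-5. 11. 15.]
146 28 y [-41.  34.] x [-1. 10. 23.]
154 97 y [-40.  28.] x [ 1. 33. 39.]
162 135 y [-40.  28.] x [ 6. 33. 40.]
```

View pics/s6.png

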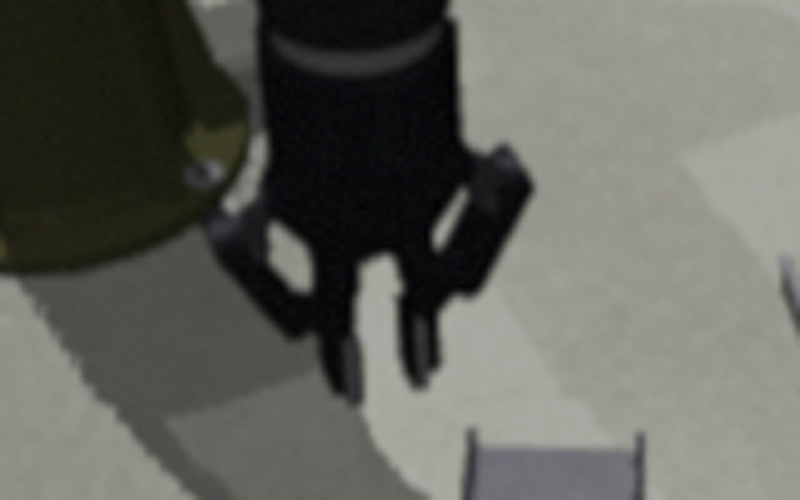

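>>> play_rows(motion=[0,0.1,-3,0,0,0,0,0,-3,0,0,0,0,0,-3,0,0,0,0,0,-3,0,0,0,0,0,-1,0,0,0,0,0,-1,0,0,0,0,0,-0.5,0,0,0,0,0,-0.3,0,0,0,0,0,0,0,0,0])

```text
clock: 9.6
ee_pos: [0.4385, 0.0695, -0.0209]
tcp_rot: [[-1.0, -0.0, 0.001], [-0.0, 1.0, 0.0], [-0.001, 0.0, -1.0]]
contact_force: [-0.1, -0.0, 0.1]
opening: 0.0212
```

```bash
cat > q2.py <<'E'
from h import *
import sys
im=ctrl.get_image("scene"); w=pts(im); s=ctrl.read_state(); T=np.array(s["ee_pos"])
print(T,s["contact_force"],s["clock"])
r=(w-T)*1000
dark=im["pixels"].max(2)<75
m=dark&(im["range_z"]>0)&(np.abs(r[...,0])<30)&(np.abs(r[...,1])<35)&(r[...,2]<70)
for lo in range(18,60,4):
    k=r[m&(r[...,2]>=lo)&(r[...,2]<lo+4)]
    if len(k): print(lo,len(k),np.round(k.min(0)),np.round(k.max(0)))
c=(w[...,0]>.47)&(w[...,0]<.7)&(w[...,1]>.03)&(w[...,1]<.112)&(w[...,2]>.006)&(w[...,2]<.016)&(im["pixels"].min(2)>90)
P=(w[c][:,:2]*1000).astype(np.float32); print(len(P),cv2.minEnclosingCircle(P),P.mean(0))
for d in ctrl.outline_of("scene","disc0_center"):
    m=d["mask"]&(im["range_z"]>0); print("net",round(d["score"],2),np.round(d["box"]),np.round(w[m].mean(0),4))
cv2.imwrite(sys.argv[1],cv2.resize(im["pixels"][150:310,230:390],(600,600),interpolation=cv2.INTER_CUBIC))
E
python3 q2.py pics/s7.png
```

```text
[ 0.43855381  0.06951619 -0.02079553] [-0.22123753 -0.24764287  0.70597135] 9.65
18 138 [-15. -34.  18.] [21. 35. 22.]
22 11 [ -1. -31.  22.] [18. 31. 23.]
26 6 [-11. -19.  27.] [11.  9. 30.]
30 11 [ -1. -21.  30.] [13. 20. 34.]
34 14 [ -8. -23.  34.] [14. 20. 38.]
38 21 [ -7. -27.  38.] [13. 20. 42.]
42 14 [ -6. -27.  42.] [14. 20. 46.]
46 21 [ -5. -27.  46.] [15. 21. 50.]
50 16 [ -6. -27.  50.] [14. 18. 54.]
54 24 [ -8. -27.  54.] [14. 21. 58.]
58 13 [ -2. -24.  58.] [13. 20. 62.]
157 ((589.5364379882812, 87.70333862304688), 92.53007507324219) [524.6091   67.00806]
net 0.76 [270. 242.  20.  14.] [0.5206 0.0659 0.007 ]
net 0.54 [349. 167.  24.  46.] [0.3957 0.3131 0.0175]
```

View pics/s7.png

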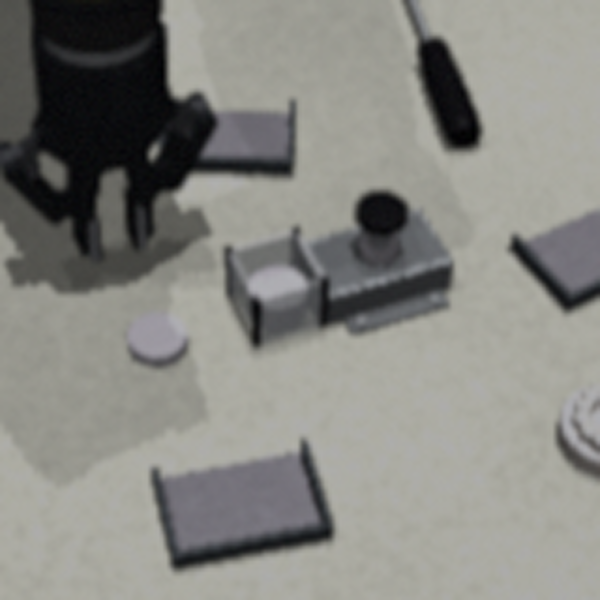

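>>> play_rows(motion=[0,0,-0.2,0,0,0,0,0,-0.2,0,0,0,1,0,0,0,0,0,1,0,0,0,0,0,1,0,0,0,0,0,1,0,0,0,0,0,0.4,0,0,0,0,0,0.4,0,0,0,0,0,0.4,0,0,0,0,0,0.4,0,0,0,0,0,0.5,0,0,0,0,0,0.5,0,0,0,0,0,0.5,0,0,0,0,0,0.5,0,0,0,0,0,0.5,0,0,0,0,0,0.5,0,0,0,0,0,0,0,0,0,0,0])

```text
clock: 11.4
ee_pos: [0.5249, 0.0694, -0.0253]
tcp_rot: [[-1.0, -0.0, 0.001], [-0.0, 1.0, 0.0], [-0.001, 0.0, -1.0]]
contact_force: [0.1, -1.4, 1.0]
opening: 0.0213
```

```bash
python3 q2.py pics/s8.png
```

```text
[ 0.52435432  0.06941116 -0.02539327] [-0.79289991 -0.26282871  0.02000039] 11.45
18 10 [ -6. -33.  19.] [10. 33. 22.]
22 104 [-26. -34.  22.] [18. 35. 26.]
26 13 [ -5. -25.  26.] [16. 31. 30.]
30 12 [ -5. -24.  31.] [13. 13. 34.]
34 15 [ -6. -24.  34.] [20. 17. 38.]
38 25 [ -6. -27.  38.] [15. 19. 42.]
42 18 [ -7. -27.  42.] [14. 20. 46.]
46 18 [ -4. -27.  46.] [14. 20. 50.]
50 15 [  2. -27.  50.] [15. 20. 54.]
54 21 [ -3. -27.  54.] [15. 19. 58.]
58 20 [ -9. -27.  58.] [16. 20. 62.]
123 ((613.0068359375, 80.85102844238281), 71.82371520996094) [562.76733  67.29103]
net 0.57 [333. 208.  14.  15.] [0.5204 0.2075 0.059 ]
net 0.55 [276. 254.  16.  12.] [0.5552 0.0662 0.008 ]
net 0.55 [293. 284.  46.  32.] [0.6471 0.0719 0.0023]
```

View pics/s8.png

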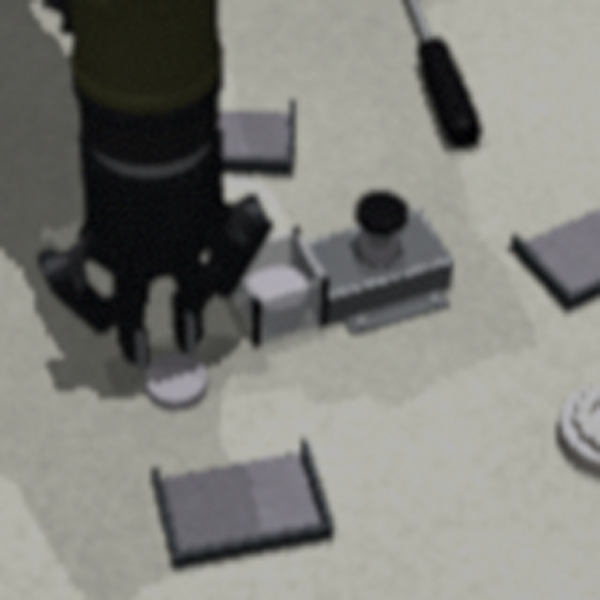

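The disc, at crop px (176,383), is cradled by the two fingertips and moving straight. Continuing.

>>> play_rows(motion=[0.3,0,0,0,0,0,0.5,0.03,0,0,0,0,0.5,0.03,0,0,0,0,0.5,0.03,0,0,0,0,0.5,0.03,0,0,0,0,0.5,0.03,0,0,0,0,0.5,0.03,0,0,0,0,0.5,0.03,0,0,0,0,0.5,0.03,0,0,0,0,0.5,0.03,0,0,0,0,0.5,0,0,0,0,0,0.5,0,0,0,0,0,0.5,0,0,0,0,0,0.5,0,0,0,0,0,0.5,0,0,0,0,0,0.3,0,0,0,0,0,0,0,0,0,0,0])

```text
clock: 13.2
ee_pos: [0.6005, 0.0721, -0.0254]
tcp_rot: [[-1.0, -0.0, 0.0], [-0.0, 1.0, 0.0], [-0.0, 0.0, -1.0]]
contact_force: [0.3, 0.2, 0.3]
opening: 0.021
```

```bash
python3 q2.py pics/s9.png
```

```text
[ 0.60008427  0.07209608 -0.02543015] [ 0.07376778 -1.43366856  0.12493457] 13.25
18 4 [ -7. -32.  20.] [11. 29. 22.]
22 73 [-30. -35.  22.] [21. 32. 26.]
26 21 [-16. -34.  26.] [20. 32. 30.]
30 13 [ -8. -19.  31.] [13. 19. 33.]
34 16 [ -8. -25.  34.] [14. 20. 38.]
38 20 [ -7. -27.  38.] [13. 20. 42.]
42 18 [ -7. -26.  42.] [15. 14. 46.]
46 24 [ -8. -27.  46.] [13. 21. 50.]
50 20 [ -9. -26.  50.] [14. 20. 54.]
54 24 [ -8. -27.  54.] [15. 21. 58.]
58 15 [ -7. -26.  58.] [13. 18. 62.]
139 ((647.2776489257812, 85.39098358154297), 39.33226013183594) [633.9539    69.958405]
net 0.63 [290. 280.  17.  13.] [0.6305 0.0695 0.0081]
```

View pics/s9.png

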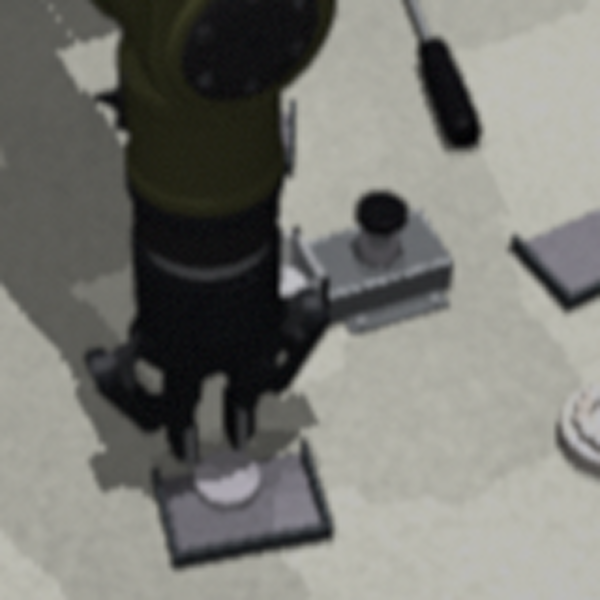

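>>> play_rows(motion=[0.3,0,0,0,0,0,0.4,0,0,0,0,0,0.4,0,0,0,0,0,0.4,0,0,0,0,0,0.3,0,0,0,0,0,0,0,0,0,0,0,0,0,0,0,0,0,-0.5,0,0,0,0,0,-1,0,0,0,0,0,-2,0,0,0,0,0,-1,0,1,0,0,0,-1,0,3,0,0,0,-1,0,4,0,0,0,0,0,4,0,0,0,-3,0,4,0,0,0,-3,0,0,0,0,0,-3,0,0,0,0,0,-3,0,0,0,0,0,0,0,0,0,0,0])

```text
clock: 15.2
ee_pos: [0.4285, 0.0718, 0.135]
tcp_rot: [[-1.0, -0.001, -0.002], [-0.001, 1.0, -0.0], [0.002, -0.0, -1.0]]
contact_force: [-0.6, -0.3, -0.0]
opening: 0.0212
```

```bash
cat > f.py <<'E'
from h import *
for n in ("scene","top"):
    im=ctrl.get_image(n); w=pts(im)
    d=[d for d in ctrl.outline_of(n,"bay") if abs(np.median(w[d["mask"]][:,0])-.647)<.02]
    c=(w[...,0]>.6)&(w[...,0]<.69)&(w[...,1]>.02)&(w[...,1]<.12)
    q=w[c&(w[...,2]>.006)&(w[...,2]<.016)&(im["pixels"].min(2)>110)]; 
    if len(q)>5:
        C,r=cv2.minEnclosingCircle((q[:,:2]*1000).astype(np.float32)); print(n,"disc",np.round(C,1),round(r,1),q.mean(0))
    for k in ctrl.outline_of(n,"disc0_center"): print("net",round(k["score"],2),np.round(w[k["mask"]].mean(0),4))
    if d:
        q=w[d[0]["mask"]]; print("bay",cv2.minAreaRect((q[:,:2]*1000).astype(np.float32)))
    a=np.radians(-8); R=np.array([[np.cos(a),-np.sin(a)],[np.sin(a),np.cos(a)]]); o=np.array([.6455,.0725])
    B=np.array([[-28,-40],[28,-40],[28,40],[-28,40]])/1000
    u0,u1,v0,v1=(250,350,240,320) if n=="scene" else (255,340,120,195)
    img=cv2.resize(im["pixels"][v0:v1,u0:u1],None,fx=7,fy=7,interpolation=cv2.INTER_CUBIC)
    P=np.c_[B@R.T+o,np.zeros(4)]; p=(px(im,P)-[u0,v0]+.5)*7
    cv2.polylines(img,[p.astype(np.int32)],True,(0,255,0),1)
    cv2.imwrite(f"pics/{n}f.png",img)
print(ctrl.read_state()["clock"])
E
python3 f.py
```

```text
scene disc [637.7  86.8] 35.6 [0.64542373 0.07014817 0.00903977]
net 0.56 [0.6531 0.067  0.0163]
bay ((904.5394287109375, -4.1491546630859375), (96.90916442871094, 617.4642944335938), 73.66239166259766)
net 0.6 [0.5127 0.1925 0.0276]
bay ((500.45697021484375, -70.51564025878906), (46.09233093261719, 574.2329711914062), 43.499385833740234)
15.5
```

View pics/scenef.png

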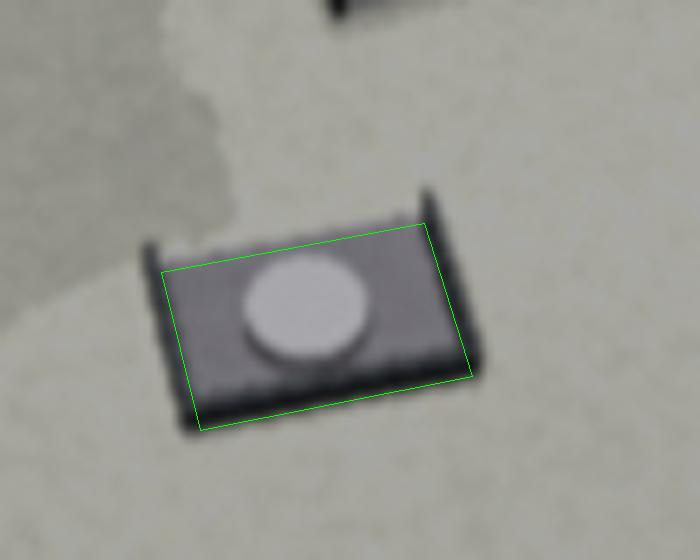

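View pics/topf.png

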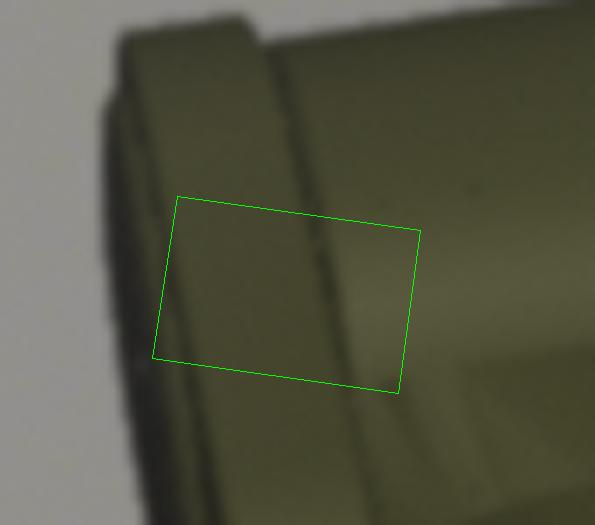

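The disc lies in the middle of the bay, scene crop px (305,305), with clearance to the mouth line and the back wall. I'll swing the arm away for an unobstructed top view.

>>> play_rows(motion=[0,2,3,0,0,0,0,3,3,0,0,0,0,3,0,0,0,0,0,3,0,0,0,0,0,3,0,0,0,0,0,3,0,0,0,0,0,3,0,0,0,0,0,3,0,0,0,0,0,3,0,0,0,0,0,3,0,0,0,0,0,3,0,0,0,0,0,3,0,0,0,0,0,3,0,0,0,0,0,0,0,0,0,0])

```text
clock: 16.9
ee_pos: [0.4331, 0.4557, 0.1934]
tcp_rot: [[-1.0, -0.003, -0.0], [-0.003, 1.0, 0.001], [0.0, 0.001, -1.0]]
contact_force: [0.5, 1.0, -0.7]
opening: 0.021
```

```bash
python3 f.py; python3 m.py | grep -v bay;  python3 - <<'E'
from h import *
im=ctrl.get_image("top"); cv2.imwrite("pics/topg.png",im["pixels"])
E
```

```text
scene disc [634.7  84.8] 35.4 [0.64538315 0.06997809 0.00910748]
net 0.72 [0.6513 0.0675 0.012 ]
bay ((905.7261962890625, -5.7283935546875), (92.18891906738281, 614.6563110351562), 73.44263458251953)
top disc [646.1  70. ] 16.2 [0.64613195 0.07001824 0.0099448 ]
net 0.55 [0.6441 0.0721 0.0082]
net 0.31 [0.645  0.0727 0.0051]
bay ((484.11669921875, 101.21050262451172), (87.1377944946289, 397.0068664550781), 79.64049530029297)
17.2
top
cap 179 [0.5161 0.209  0.0623] (array([516.6, 208.9]), array([29.9, 29.4]), 2.1) [0.0584 0.0624 0.0651]
z 0.018 860 [0.5144 0.1907 0.0244] (array([516.4, 184.7]), array([128.1,  48.1]), 89.9)
z 0.036 159 [0.5171 0.143  0.0396] (array([517.5, 143.4]), array([47.9, 45.2]), 0.3)
disp (array([516.4, 184.7]), array([128.1,  48.1]), 89.9)
disc0_center 0.44 [296. 162.  14.  16.] [0.6435 0.0703 0.0093]
disc0_center 0.24 [247. 219.  58.  32.] [0.5127 0.1968 0.0259]
plunger_top 0.45 [233. 212.  18.  15.] [0.5171 0.2101 0.0615]
scene
cap 141 [0.5198 0.2073 0.0611] (array([518.5, 208.5]), array([28.8, 32.8]), 27.4) [0.0562 0.0616 0.0637]
z 0.018 745 [0.5218 0.1852 0.0244] (array([517.6, 183.2]), array([129. ,  51.8]), 89.3)
z 0.036 163 [0.5186 0.1475 0.0388] (array([517.4, 165.4]), array([50.3, 92.4]), 0.9)
disp (array([517.6, 182.6]), array([129.8,  52. ]), 89.7)
disc0_center 0.59 [292. 287.  16.  15.] [0.6485 0.0683 0.0084]
plunger_top 0.57 [333. 208.  13.  19.] [0.514  0.2096 0.0521]
plunger_top 0.46 [394. 266.  34.  30.] [0.6797 0.2762 0.0153]
```

View pics/topf.png

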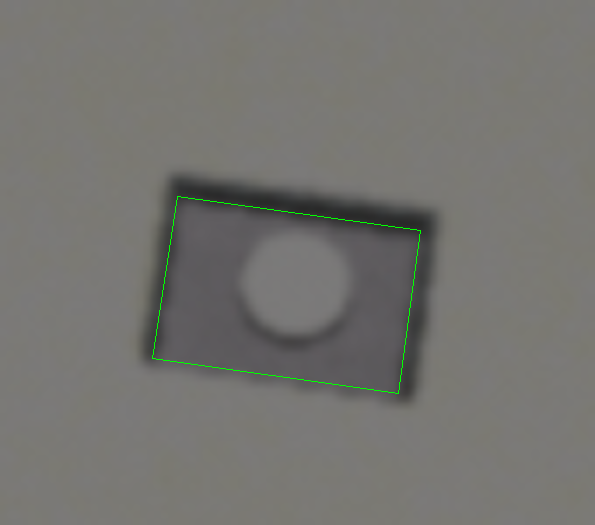

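View pics/topg.png

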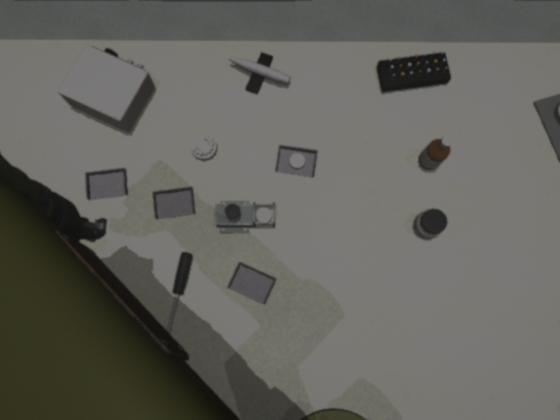

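The disc is wholly inside the bay, the bystanders look unmoved, the plunger is up and the robot is clear, so I'm handing in.

```bash
python3 -c "
from plant import ctrl
print(ctrl.finish_job())"
```

```text
the job is handed in; nothing more can be done
None
```

I pressed the plunger once to its end stop and let it come back up. I then pushed the ejected disc with two slightly open fingertips into the bay farthest to the robot's right, and handed the job in at about 17.6 s. The hand-in gave no verdict.

**Last checks:**
- **Disc:** the top camera puts its centre at about (0.646, 0.070) and its top face at 9–10 mm, so it is flat on the bench. That is within a few mm of the bay's centre, with a clear gap to the mouth line and to the walls.
- **Plunger:** up, with the cap at 62 mm.
- **Magazine:** the top view still shows a disc in it, and only one disc is out on the bench.
- **Bystanders:** bottle, jar, cast and screwdriver look unmoved in the last top picture. I judged this by eye and did not measure it.
- **Robot:** clear of everything, measured force about 1 N or less.

**What disagreed:**
- **TCP height:** the fingertips touched the cap with the reported TCP about 28 mm lower than they really were. I worked from contact force and depth images instead and allowed for that offset while pushing.
- **Trained networks:** several low-scoring reports for the disc and plunger pointed at other things. The scene camera's circle fit in the bay was also unusable because it included bench pixels. I went by the depth centroids and the projected bay outline.

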